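Clamp a carving-wax block with the guarded knob

TASK

Stand the green wax block upright between the two jaws of the bench clamp and let go of it; then reach through the hole in the yellow guard and turn the red knob clockwise, by feel, until the sprung jaw squeezes the wax snugly, with about 15 N (below 8 N it is loose, above 24 N the brittle wax cracks). Do not lean on the guard, leave the blue wax and the small brown cup where they stand, and finish with your hand off everything.

Things in the scene. Friction and masses are not known exactly. Their poses are not given: they have to be found in the camera images.
- wax_center (a point): Centre of the green carving-wax block (loose, about 60 g, 40 x 16 x 60 mm, standing on its 40 x 16 end), 30 mm above its underside. z is up, x runs along the 40 mm width, y along the 16 mm thickness. Hold it by its top 25 mm, so that the fingers stay above the jaws.
- wax: The same green wax block; origin at the centre of its underside, axes as for wax_center.
- wax_blue_center (a point): Centre of a second wax block of the same size, but blue, standing on the other side of the clamp: a bystander.
- cup: Small brown cup with a handle, 62 mm tall, 60 mm across: a bystander. Origin at the centre of its underside.
- clamp: The grey clamp, fixed to the bench; base 130 x 300 x 12 mm, origin at the centre of its underside. z is up, y runs from the knob towards the jaws (the squeeze direction), x along the jaw faces. The back jaw (white face, +y side) has been set by hand, its face 11 to 18 mm from the nest point in y, and stays there; it is not measured, so the start of the squeeze must be felt.
- nest (a point): Point on the nest floor, 16 mm above the bench, where the wax's underside belongs; axes as of clamp. The wax's 16 mm thickness goes along y, its width along x. The jaws reach 22 mm above this floor and are 94 mm wide in x. Set the wax down within 2 mm of this point in y and 10 mm in x; the driven jaw then slides it against the back jaw.
- carriage: The driven jaw on the -y side of the nest: a dark steel carriage, moved by the knob, that carries a white pad on springs. Unloaded, the pad's face is 15 mm ahead (+y) of this origin, and 13 mm from the nest point when the knob joint reads 0; it comes 6 mm nearer per rad. The springs give 6.5 N per mm.
- guard: The yellow guard plate, 112 x 112 x 4 mm, on four steel posts 98 mm apart over the knob. Its origin and axes are those of the clamp.
- hole (a point): Centre of the round hole, 70 mm across, in the guard plate, at the plate's upper face 70 mm above the bench. It lies on the knob's axis, 158 mm from the nest point along the clamp's -y. Axes as of clamp.
- knob_grip (a point): Point on the knob's axis, 40 mm above the bench, 30 mm below the guard's upper face. The knob is a red bar 38 mm long and 12 mm wide, its top 50 mm, its foot 26 mm above the bench, on a black disc 45 mm across. Its x axis runs along the bar and turns with it. Pinch it across the 12 mm with 30 N or more, tips at least 28 mm above the bench; turn at most 1.4 rad a grasp.
- knob (a joint): Knob angle in rad, growing clockwise seen from above; starts at 0 to 0.35, end stop 4.6. Friction, either way: 0.075 Nm; each newton of squeeze adds 0.006 Nm. Squeeze begins somewhere from 1.3 to 2.5 rad, then grows 39 N per rad. Let go, the knob stays, or springs back until the squeeze is 12 N. When the hand stops, friction can hide or reverse the torque: compare with readings made alike while the jaw was free.
Not all that is in view belongs to the job. Of the things like the wax, leave any that is orange; of the rest the smaller one is meant.

How it is judged:
On the way, in this order (a step that is already met when the one before it is completed fails the run):
1. the green wax stands in the nest between the jaws, let go (x of wax_center in the frame of nest between -0.015 and 0.015 m and y of wax_center in the frame of nest between -0.01 and 0.013 m and z of wax_center in the frame of nest below 0.033 m and angle between wax_center's own z axis and vertical below 0.12 rad and contact force between the fingers and wax below 0.05 N and contact force between carriage and wax below 4 N), for 0.2 s.
2. the sprung jaw squeezes the wax with at least 8 N (contact force between carriage and wax above 8 N), for 0.2 s.
At the end, for the whole second after the job is handed in: The green wax stands upright (within 0.1 rad), square to the jaws (within 0.1 rad), on the nest floor and within 15 mm of the nest point along the jaws, squeezed by the sprung jaw with 8 to 24 N, knob and wax at rest (x of wax_center in the frame of nest between -0.015 and 0.015 m and z of wax_center in the frame of nest below 0.034 m and angle between wax_center's own z axis and vertical below 0.1 rad and angle between the y axis of wax_center and the y axis of nest, either way round below 0.1 rad and contact force between carriage and wax between 8 and 24 N and velocity of joint knob below 0.05 rad/s and linear speed of wax below 0.01 m/s); the robot touches nothing.
It fails at once if the wax is squeezed by the jaw with more than 24 N (contact force between carriage and wax above 24 N).
It fails at once if the hand or arm leans on the clamp's guard with more than 15 N (contact force between any of the fingers, the arm and guard above 15 N).
It fails at once if the blue wax is moved more than 20 mm (distance of wax_blue_center from where it was at the start of the episode above 0.02 m).
It fails at once if the small cup is moved more than 20 mm (distance of cup from where it was at the start of the episode above 0.02 m).
It also fails if it takes over 72 s, if anything falls off the work surface, if the arm or the gripper's body presses on something with over 40 N, if the wrist force passes 120 N, or if a joint passes its speed limit or range.

ROBOT

A 6-joint arm with a two-finger parallel gripper is mounted at the origin on the work surface. World frame = base frame: x ahead of the robot, y to its left, z up, the work surface at z = 0. Lengths are in m, angles in rad, forces in N, time in s.
With the tool pointing down it reaches from about 0.375 to 0.75 m from the base axis. Payload 9 kg.
Tool frame: the origin (TCP) lies between the finger pads; the fingertips stand 25 mm ahead of it and the grasp point (between the pads) lies 6 mm ahead of it; z points along the fingers, y is the direction in which the jaws open and shut (so a half turn about z gives the same grasp; the last joint's range is limited). The gripper opens to 85 mm and grips with 20 to 120 N. Pads are 22 mm wide; open, the fingers measure 114 mm over their backs; the gripper's body (76 mm by 85 mm) begins 54 mm behind the grasp point. The pads swing forward as they close: fully open they stand 13 mm farther back than shut.
Start: joints at [1.092, 0.104, 0.097, 1.564, 0, 1.353], TCP at [0.155, 0.58, 0.256] pointing down, gripper open.
Joint ranges: [-2.99, 2.99], [-0.84, 1.86], [-1.1, 1.16], [-1.84, 2.11], [-1.51, 1.56], [-3.14, 3.14]. Speed limits (rad/s): [2.22, 2.22, 2.57, 3.14, 3.14, 3.14].

INTERFACE

Orientations are given as a rotation vector (axis times angle).
In Python, from workcell import read_state, viewer, finish_job gives the robot as it stands. The module is installed in compiled form; this text tells all that it offers.
- The arm moves only by the tool step_arm, never from a script. Its argument "motion" is text: rows parted by semicolons, each of 7 numbers parted by spaces: the closure in counts, from 0 (fully open) to 255 (shut), then the shift along the world's x, y, z in units of 0.05 m (1.0 is 0.05 m), then the turn, a rotation vector about the world's x, y, z in units of 0.1 rad (1.0 is 0.1 rad). A call has 1 to 20 rows; each row shifts and turns the pose as measured when the row begins; what a row does not reach is not made up. A row lasts 1/10 s, in which the tool goes at most 50 mm and 8.59 degrees, less where a joint would pass 70% of its speed; a pose out of reach is approached as far as the arm can. A call with a number of a shift or a turn outside -1 to 1 is refused whole. A call with a gripper value outside its range is refused whole. The fingers move at their own pace and stop on an object; "newtons" is the grip in N (left out, the last holds). Time passes only in rows, so rows that do not move let the fingers close. It gives the time, the measured TCP pose, the force and the opening at its end, in the units of the state.
- read_state(): the state, without advancing time (a new reading comes with each control period).
- viewer.read_camera(name): name is "side" or "top"; returns the picture (420x560x3 uint8, red, green, blue); there is no depth.
- viewer.calibration(name): a dict with "vertical_fov" (degrees; the focal length in pixels is half the picture's height over the tangent of half this angle, whatever the lens; pixels are square), "cx", "cy" (the principal point, pixels), "D" ([k1, k2, p1, p2, k3] as OpenCV has them; the pictures are not rectified), "R" (3x3) and "t" (3): a world point X has camera coordinates R X + t. Camera axes: x right, y down, z forward; pixel columns grow to the right and rows downward; lengths in m; the calibration is good to about 2 mm. A picture is of the moment at which its call begins. calibration takes no time and is no camera call.
- finish_job(): hands the job in, once; it reports no verdict.
The state is a dict: "time_s": time; "joints": joint angles; "joint_vel": joint speeds; "joint_efforts": joint torques, N m; "eef_pos": TCP position; "orientation": TCP orientation; "contact_force": force on the tool from outside, world axes, zero at the start; "moment": the same for the moment, N m; "finger_gap": finger opening in m.
Only numpy, scipy, OpenCV 4.12 (cv2) and the standard library are available. Lean on these libraries where they do the work, as an engineer would, in place of code of your own. Each camera call takes 0.05 s, during which the arm holds its last target.

## Working session

There is one attempt and no reset: what is moved stays moved. The work goes in short steps, Python scripts to look and compute and a tool call to move; the robot and the scene stay as the last step left them, time stands still between calls to the robot, and variables do not carry over. Pictures are saved under pics/ and viewed, and the job is handed in when it is done.

Besides the shell and the picture viewer there is one more tool, called after "Call:" by a JSON object that holds its "name" and its "arguments". step_arm: Moves the arm, as the interface text tells. Shifts and turns lie within -1 to 1; 1 stands for 0.05 m of shift or 0.1 rad of turn. Its arguments: {"type":"object","properties":{"motion":{"type":"string"},"newtons":{"type":"number"}},"required":["motion"]}

```bash
mkdir -p pics
python3 - <<'E'
from workcell import read_state, viewer
import cv2,json
for n in("side","top"):
    im=viewer.read_camera(n); cv2.imwrite(f"pics/{n}0.png",im[:,:,::-1]); print(n,viewer.calibration(n))
print(read_state())
E
```

```text
side {'vertical_fov': 56.145511528225725, 'cx': 280.30108516929454, 'cy': 208.53243496488034, 'D': array([-0.03549941,  0.        ,  0.        ,  0.        ,  0.        ]), 'R': array([[ 0.94168523, -0.33621851, -0.01363956],
       [-0.18532603, -0.48437817, -0.85500412],
       [ 0.28086151,  0.80767252, -0.51844181]]), 't': array([-0.50750505,  0.16201932,  0.70685435])}
top {'vertical_fov': 50.30166790403449, 'cx': 275.510187305614, 'cy': 202.19645343476327, 'D': array([-0.0977382,  0.       ,  0.       ,  0.       ,  0.       ]), 'R': array([[-0.00201939, -0.99999608, -0.00194033],
       [-0.98947496,  0.00227889, -0.14468624],
       [ 0.1446901 ,  0.00162773, -0.98947568]]), 't': array([-0.02022614,  0.52283647,  0.92096083])}
{'time_s': 0.1, 'joints': array([1.09232872e+00, 1.04645612e-01, 9.65372795e-02, 1.56389180e+00,
       4.66618990e-06, 1.35308437e+00]), 'joint_vel': array([ 0.00047432, -0.00253487,  0.00208505, -0.00038452, -0.00033909,
        0.00101806]), 'joint_efforts': array([ 6.48912057e-03, -5.58208752e+01,  5.04719567e+01,  1.31585944e-02,
       -2.76797264e-04,  4.98969280e-05]), 'eef_pos': array([0.15455585, 0.57947331, 0.25559116]), 'orientation': array([-4.08380592e-01, -3.11451748e+00,  1.77479036e-03]), 'contact_force': array([-0.41356587, -0.21341534, -0.94270165]), 'moment': array([-0.03510277, -0.02905159, -0.01867247]), 'finger_gap': 0.08558960123579469}
```

View pics/side0.png

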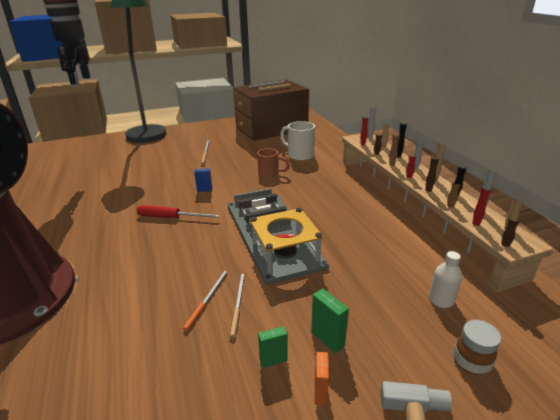

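View pics/top0.png

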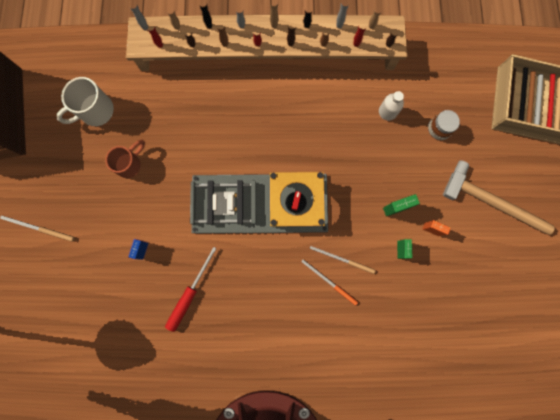

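```bash
cat > h.py <<'E'
import numpy as np,cv2
from workcell import viewer,read_state
def K(n):
    c=viewer.calibration(n); f=210/np.tan(np.radians(c['vertical_fov']/2))
    return np.array([[f,0,c['cx']],[0,f,c['cy']],[0,0,1.]]),np.array(c['D']),np.array(c['R']),np.array(c['t'])
def ray(n,p):
    k,D,R,t=K(n); u=cv2.undistortPoints(np.array([[p]],float),k,D)[0,0]
    return -R.T@t, R.T@np.array([u[0],u[1],1])
def plane(n,p,z):
    o,d=ray(n,p); return o+d*(z-o[2])/d[2]
def proj(n,X):
    k,D,R,t=K(n); return cv2.projectPoints(np.array(X,float).reshape(-1,3),cv2.Rodrigues(R)[0],t,k,D)[0][:,0]
def tri(ps,pt):
    (o1,d1),(o2,d2)=ray('side',ps),ray('top',pt)
    s=np.linalg.lstsq(np.c_[d1,-d2],o2-o1,rcond=None)[0]
    a=o1+s[0]*d1;b=o2+s[1]*d2; return (a+b)/2,np.linalg.norm(a-b)
def crop(src,x0,y0,w,h,s,out):
    im=cv2.imread(src) if isinstance(src,str) else src
    cv2.imwrite(out,cv2.resize(im[y0:y0+h,x0:x0+w],None,fx=s,fy=s,interpolation=cv2.INTER_CUBIC))
E
python3 - <<'E'
from h import *
crop('pics/top0.png',180,160,160,90,5,'pics/c_top_clamp.png')
crop('pics/top0.png',375,180,90,90,6,'pics/c_top_wax.png')
crop('pics/side0.png',220,180,120,100,6,'pics/c_side_clamp.png')
crop('pics/side0.png',245,285,115,120,5,'pics/c_side_wax.png')
E
```

```text
(no output)
```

View pics/c_top_clamp.png

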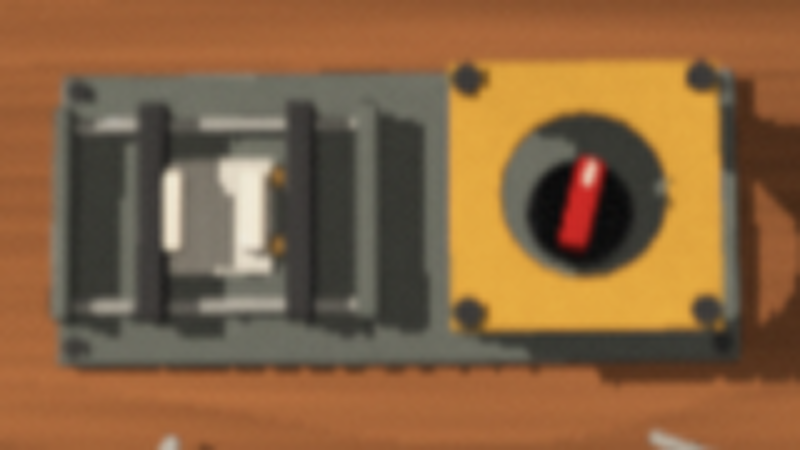

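View pics/c_top_wax.png

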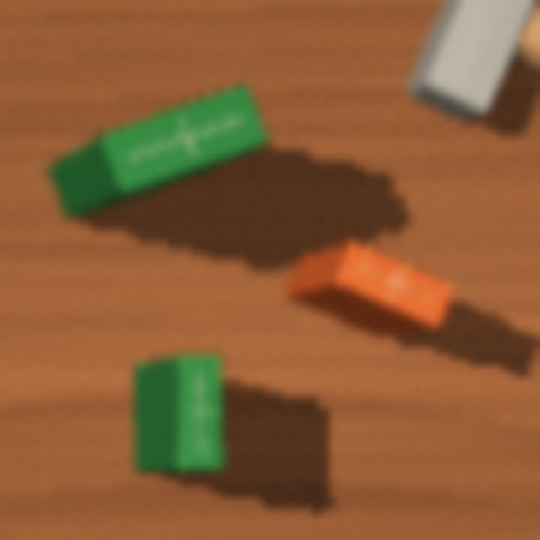

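View pics/c_side_clamp.png

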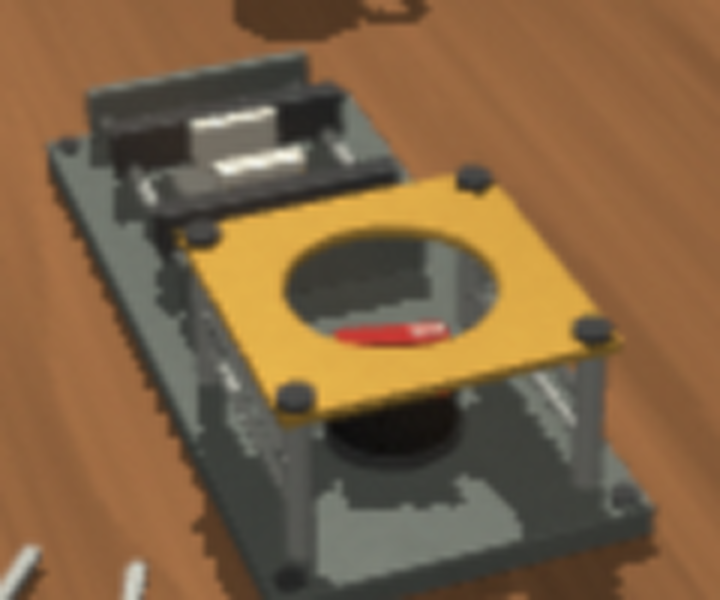

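View pics/c_side_wax.png

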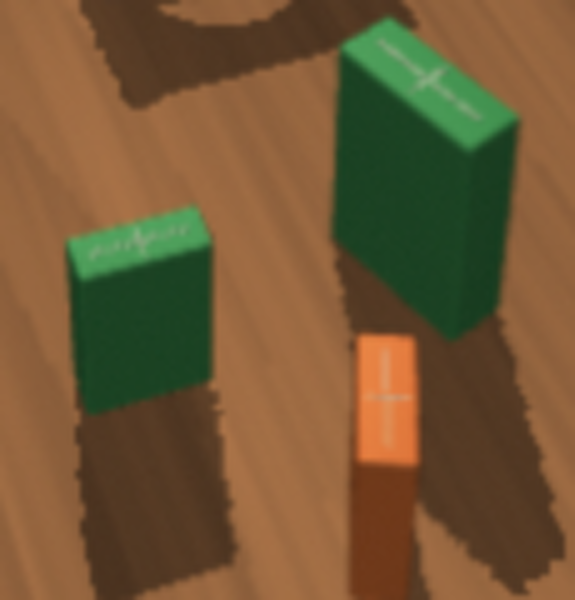

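Candidates: the small green block at top (405,249) / side (273,347), the larger green one at top (402,205) / side (329,320), and the orange one at top (438,228) / side (321,378). Orange is excluded, and of the two greens the smaller is meant, so it's the one at side (273,347). The enlarged crops confirm this. The guard hole is near top (296,199), and the jaws are near (213–232,203).

```bash
cat > m.py <<'E'
from h import *
def comps(im,lo,hi,amin=20):
    hsv=cv2.cvtColor(im,cv2.COLOR_BGR2HSV); m=cv2.inRange(hsv,lo,hi)
    n,l,s,c=cv2.connectedComponentsWithStats(m)
    return [( (l==i).astype(np.uint8),s[i],c[i]) for i in range(1,n) if s[i][4]>=amin]
def topface(n,im,z,lo,hi):
    for m,s,c in comps(im,lo,hi):
        cs,_=cv2.findContours(m,cv2.RETR_EXTERNAL,cv2.CHAIN_APPROX_NONE)
        ct=max(cs,key=cv2.contourArea)[:,0].astype(float)
        ys,xs=np.nonzero(m)
        P=np.array([plane(n,(x,y),z)[:2] for x,y in zip(xs,ys)])
        r=cv2.minAreaRect((P*1000).astype(np.float32))
        print(n,'px',c.round(1),s[4],'centroid',P.mean(0).round(4),'rect',np.round(r[0],1),np.round(r[1],1),round(r[2],1))
E
python3 - <<'E'
from m import *
for n in('side','top'):
    im=cv2.imread(f'pics/{n}0.png')
    print('green'); topface(n,im,.06,(50,80,115),(85,255,255))
    print('yellow'); topface(n,im,.07,(18,130,150),(30,255,255))
    for m,s,c in comps(im,(18,130,100),(30,255,255),300):
        cs,h=cv2.findContours(m,cv2.RETR_CCOMP,cv2.CHAIN_APPROX_NONE)
        for ct,hh in zip(cs,h[0]):
            if hh[3]>=0 and len(ct)>20:
                P=np.array([plane(n,q,.07)[:2]*1000 for q in ct[:,0].astype(float)],np.float32)
                print('hole px',ct[:,0].mean(0),cv2.fitEllipse(P))
    hsv=cv2.cvtColor(im,cv2.COLOR_BGR2HSV)
    x0,y0,w,h=(285,180,25,40) if n=='top' else (265,225,40,30)
    m=cv2.inRange(hsv,(0,170,120),(6,255,255))|cv2.inRange(hsv,(172,150,120),(180,255,255))
    mm=np.zeros_like(m); mm[y0:y0+h,x0:x0+w]=m[y0:y0+h,x0:x0+w]
    ys,xs=np.nonzero(mm); P=np.array([plane(n,(x,y),.05)[:2]*1000 for x,y in zip(xs,ys)],np.float32)
    print('knob',len(xs),cv2.minAreaRect(P))
E
```

```text
green
side px [330.3 301.2] 342 centroid [ 0.526 -0.268] rect [ 525.8 -267. ] [21.6 56.1] 18.7
side px [272.2 333.2] 211 centroid [ 0.4217 -0.2966] rect [ 422.  -296.5] [14.3 38.6] 88.6
yellow
side px [284.8 228.5] 1186 centroid [ 0.5248 -0.0681] rect [525.7 -64.2] [112.4 113. ] 0.5
hole px [284.59756098 228.08536585] ((525.1770629882812, -66.8724594116211), (69.42941284179688, 70.58905029296875), 4.4769792556762695)
knob 25 ((525.3622436523438, -64.56327056884766), (3.4195055961608887, 29.617008209228516), 69.23941802978516)
green
top px [405.  202.6] 243 centroid [ 0.518  -0.2947] rect [ 518.  -294.8] [20.  55.4] 18.0
top px [407.5 248.7] 121 centroid [ 0.4212 -0.2959] rect [ 421.6 -296. ] [14.8 35.6] 87.8
yellowTraceback (most recent call last):
  File "<stdin>", line 5, in <module>
  File "m.py", line 11, in topface
    P=np.array([plane(n,(x,y),z)[:2] for x,y in zip(xs,ys)])
                ~~~~~^^^^^^^^^^^
  File "h.py", line 10, in plane
    o,d=ray(n,p); return o+d*(z-o[2])/d[2]
        ~~~^^^^^
  File "h.py", line 7, in ray
    k,D,R,t=K(n); u=cv2.undistortPoints(np.array([[p]],float),k,D)[0,0]
            ~^^^
  File "h.py", line 4, in K
    c=viewer.calibration(n); f=210/np.tan(np.radians(c['vertical_fov']/2))
ValueError: time passes only in moves, steps and waits
```

```bash
python3 - <<'E'
import pickle
from workcell import viewer
pickle.dump({n:viewer.calibration(n) for n in('side','top')},open('cal.pkl','wb'))
E
sed -i "s/c=viewer.calibration(n);/c=CAL[n];/; 1a import pickle\nCAL=pickle.load(open('cal.pkl','rb'))" h.py
python3 - <<'E'
from m import *
for n in('top',):
    im=cv2.imread(f'pics/{n}0.png')
    print('yellow'); topface(n,im,.07,(18,130,150),(30,255,255))
    for m,s,c in comps(im,(18,130,100),(30,255,255),300):
        cs,h=cv2.findContours(m,cv2.RETR_CCOMP,cv2.CHAIN_APPROX_NONE)
        for ct,hh in zip(cs,h[0]):
            if hh[3]>=0 and len(ct)>20:
                P=np.array([plane(n,q,.07)[:2]*1000 for q in ct[:,0].astype(float)],np.float32)
                print('hole px',ct[:,0].mean(0),cv2.fitEllipse(P))
            elif len(ct)>20:
                P=np.array([plane(n,q,.07)[:2]*1000 for q in ct[:,0].astype(float)],np.float32); print(cv2.minAreaRect(P))
    hsv=cv2.cvtColor(im,cv2.COLOR_BGR2HSV)
    x0,y0,w,h=(285,180,25,40)
    m=cv2.inRange(hsv,(0,170,120),(6,255,255))|cv2.inRange(hsv,(172,150,120),(180,255,255))|cv2.inRange(hsv,(0,0,150),(180,130,255))
    mm=np.zeros_like(m); mm[y0:y0+h,x0:x0+w]=m[y0:y0+h,x0:x0+w]
    ys,xs=np.nonzero(mm); P=np.array([plane(n,(x,y),.05)[:2]*1000 for x,y in zip(xs,ys)],np.float32)
    print('knob',len(xs),cv2.minAreaRect(P))
im=cv2.imread('pics/top0.png')
# base corners/edges by crop px /5 + offset (centre pix)
for p in [(62,75),(62,365),(740,365)]: print('base',plane('top',(180+p[0]/5-.5,160+p[1]/5-.5),.012).round(4))
for nm,p,z in [('backface top',(182,170),.038),('backface top',(182,250),.038),('padface',(232,205),.038),('padface',(234,270),.038),('carr l',(288,100),.04),('carr l',(290,322),.04)]: print(nm,plane('top',(180+p[0]/5-.5,160+p[1]/5-.5),z).round(4))
def cs(x,y):return (220+x/6-.5,180+y/6-.5)
for nm,p,z in [('base near-right',(650,515),.012),('base far-left',(50,145),.012)]: print(nm,plane('side',cs(*p),z).round(4))
for nm,p in [('post TL',(205,232)),('TR',(474,178)),('BR',(593,328)),('BL',(295,396))]: print('screw side',nm,plane('side',cs(*p),.073).round(4))
for p in [(468,78),(702,75),(707,310),(469,313)]: print('screw top',plane('top',(180+p[0]/5-.5,160+p[1]/5-.5),.073).round(4))
E
```

```text
yellow
top px [296.7 199.3] 1865 centroid [ 0.5243 -0.0654] rect [525.2 -65.8] [111.8 109.2] 89.9
((524.1732177734375, -65.8355941772461), (111.68927764892578, 111.34749603271484), 89.98758697509766)
hole px [296.22105263 198.66315789] ((525.9022216796875, -64.37008666992188), (69.78767395019531, 69.90705108642578), 43.33342742919922)
knob 85 ((519.319580078125, -61.601497650146484), (17.023326873779297, 48.81909942626953), 63.33271026611328)
base [0.5895 0.1652 0.012 ]
base [0.4599 0.162  0.012 ]
base [ 0.4594 -0.1348  0.012 ]
backface top [0.542 0.107 0.038]
backface top [0.5073 0.1064 0.038 ]
padface [0.5267 0.0852 0.038 ]
padface [0.4986 0.084  0.038 ]
carr l [0.5722 0.0614 0.04  ]
carr l [0.476  0.0596 0.04  ]
base near-right [ 0.5873 -0.1366  0.012 ]
base far-left [0.4608 0.1615 0.012 ]
screw side post TL [ 0.4773 -0.0169  0.073 ]
screw side TR [ 0.5741 -0.0167  0.073 ]
screw side BR [ 0.5752 -0.1138  0.073 ]
screw side BL [ 0.4768 -0.1145  0.073 ]
screw top [ 0.5748 -0.0165  0.073 ]
screw top [ 0.5759 -0.1141  0.073 ]
screw top [ 0.4774 -0.1146  0.073 ]
screw top [ 0.4764 -0.0168  0.073 ]
```

Run:
```python
from m import *
crop('pics/top0.png',190,172,66,66,10,'pics/z1.png')
crop('pics/side0.png',228,185,62,46,12,'pics/z2.png')
```

```text
(no output)
```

View pics/z1.png

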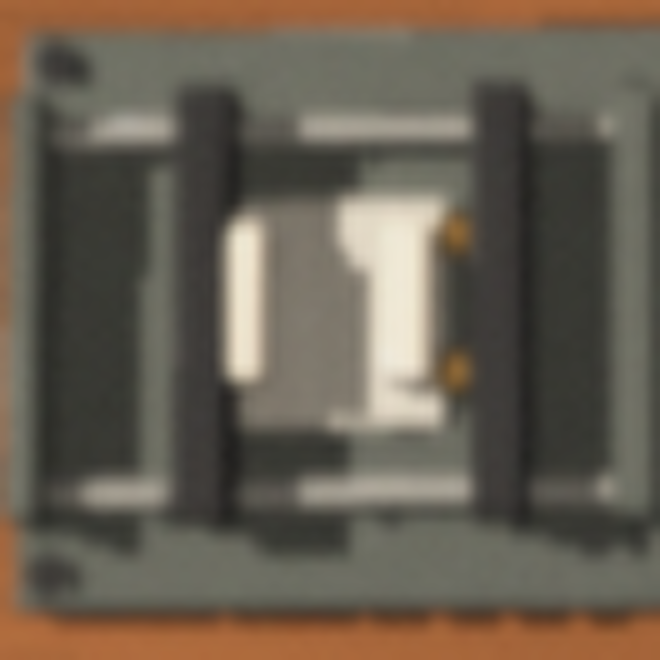

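View pics/z2.png

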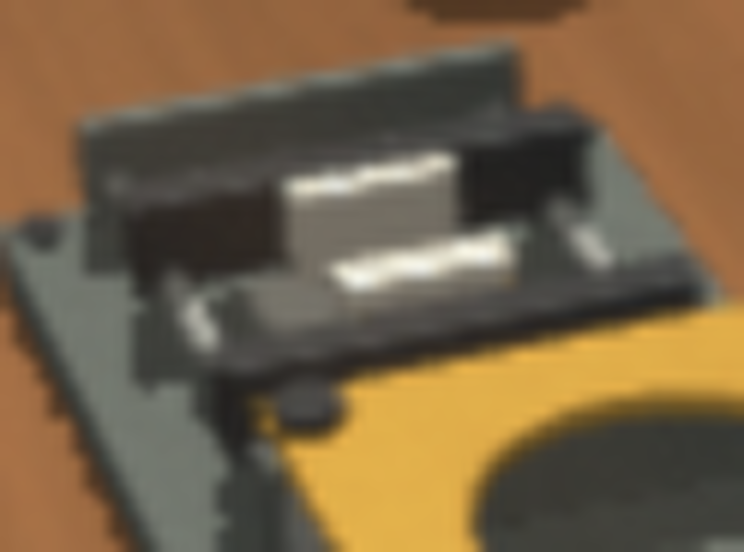

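Run:
```python
from m import *
def cs(x,y):return (228+x/12-.5,185+y/12-.5)
for nm,p,z in [('back face L',(285,193),.038),('back R',(455,168),.038),('pad far L',(332,264),.038),('pad far R',(505,233),.038),('pad near L',(345,292),.038),('pad near R',(512,260),.038)]: print(nm,plane('side',cs(*p),z).round(4))
im=cv2.imread('pics/top0.png')
print(im[198:206,212:236,1])
for c in (226.5,227,228,229,230,233): print(c,plane('top',(c,203),.038).round(4),plane('top',(c,203),.016).round(4))
print('cam', [ (-K(n)[2].T@K(n)[3]).round(3) for n in('side','top')])
# knob outline rows
print(im[188:214,288:306,2])
```

```text
back face L [0.5073 0.1117 0.038 ]
back R [0.5412 0.1091 0.038 ]
pad far L [0.5082 0.0825 0.038 ]
pad far R [0.5425 0.0818 0.038 ]
pad near L [0.5075 0.0718 0.038 ]
pad near R [0.5406 0.0717 0.038 ]
[[133 212 229 213 147 113 115 119 119 116 118 120 139 175 195 214 228 232
  232 226 181 118  84  64]
 [133 212 229 210 148 114 116 117 119 119 118 119 125 136 161 207 228 232
  232 225 180 121  86  65]
 [132 212 228 208 146 117 116 119 119 118 118 119 121 123 147 204 229 232
  231 225 181 119  86  65]
 [132 212 228 209 146 116 118 119 120 120 120 119 121 120 147 204 227 232
  232 224 181 118  86  65]
 [131 211 228 207 145 116 118 120 120 119 119 118 119 122 148 204 228 232
  232 225 180 121  85  66]
 [130 211 227 206 144 117 118 121 122 122 119 118 120 122 148 204 228 232
  231 224 179 120  89  65]
 [131 211 228 205 144 118 119 120 123 120 119 120 119 122 148 204 228 231
  231 223 179 121  89  66]
 [130 210 227 205 144 117 119 121 122 120 119 120 121 121 149 206 228 231
  231 224 178 121  87  67]]
226.5 [0.5213 0.0838 0.038 ] [0.5245 0.0863 0.016 ]
227 [0.5213 0.0828 0.038 ] [0.5245 0.085
[... 1531 characters left out ...]
 14  15  16  12  14  22]
 [ 16  15  17  50 123 187 199 198 193 164  85  25  12  13  15  14  16  26]
 [ 16  14  18  71 151 193 199 197 189 146  69  20  13  13  14  12  19  34]
 [ 18  13  20  76 156 186 193 191 179 124  52  16  13  14  14  16  25  41]
 [ 29  18  18  57 117 147 161 163 155  95  35  14  12  15  14  21  34  49]
 [ 49  28  19  34  62  82  93 101  98  57  23  16  14  17  22  32  45  53]
 [ 77  53  35  25  29  34  44  50  50  30  15  15  19  21  34  43  53  56]
 [104  82  63  45  34  25  22  24  23  19  17  21  28  35  45  53  59  69]
 [134 114  93  80  66  47  34  26  27  28  29  31  40  48  56  68  84 114]
 [177 157 140 122 103  82  69  52  43  44  50  54  59  68  84 115 147 178]]
```

Call:
{"name": "step_arm", "arguments": {"motion": "0 0.6 -0.8 0 0 0 0.2;0 0.6 -0.8 0 0 0 0.2;0 0.6 -0.8 0 0 0 0.2;0 0.6 -0.8 0 0 0 0.2;0 0.6 -0.8 0 0 0 0.2;0 0.6 -0.8 0 0 0 0.2;0 0.6 -0.8 0 0 0 0.2;0 0.6 -0.8 0 0 0 0.2;0 0.6 -0.8 0 0 0 0.2;0 0.5 -0.8 0 0 0 0.2;0 0 -0.9 0 0 0 0.2;0 0 -0.9 0 0 0 0;0 -0.1 -0.9 0 0 0 0;0 -0.2 -0.9 0 0 0 0;100 -0.2 -0.9 0 0 0 0;100 -0.2 -0.9 -0.2 0 0 0;100 0 -0.5 -0.2 0 0 0", "newtons": 30}}

```text
time_s: 1.8
eef_pos: [0.4094, -0.1341, 0.2282]
orientation: [-0.036, -3.138, 0.01]
contact_force: [1.0, 0.8, -0.4]
finger_gap: 0.0521
```

Call:
{"name": "step_arm", "arguments": {"motion": "125 0.1 -0.9 -0.2 0 0 0;125 0.1 -0.9 -0.2 0 0 0;125 0.1 -0.9 -0.2 0 0 0;125 0 -0.7 -0.4 0 0 0;125 0 0 0 0 0 0;125 0 0 0 0 0 0"}}

```text
time_s: 2.4
eef_pos: [0.4212, -0.314, 0.1732]
orientation: [-0.046, -3.136, 0.007]
contact_force: [0.4, 0.0, 0.1]
finger_gap: 0.0437
```

Run:
```python
from h import *
s=read_state(); print(s['eef_pos'],s['orientation'],s['finger_gap'],s['moment'])
im=viewer.read_camera('side')[:,:,::-1].copy(); cv2.imwrite('pics/s1.png',im); crop(im,200,200,200,200,3,'pics/s1c.png')
```

```text
[ 0.42122597 -0.31402552  0.17319038] [-0.0455933  -3.13610347  0.00699668] 0.04373873962750665 [ 0.03765798  0.01488585 -0.01970517]
```

View pics/s1c.png

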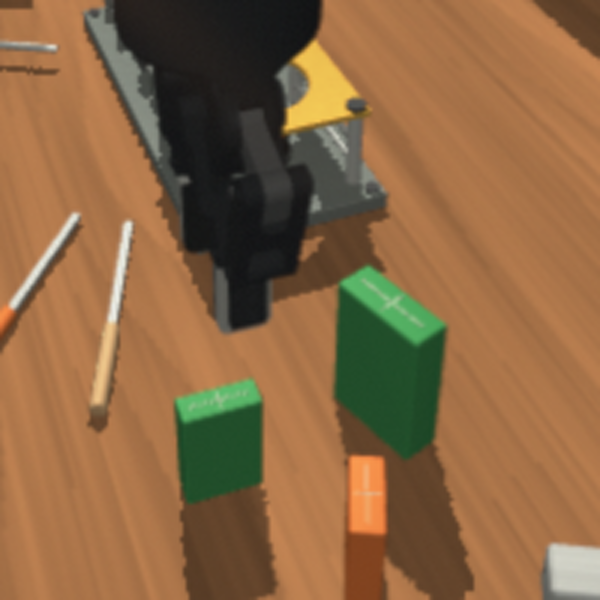

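Call:
{"name": "step_arm", "arguments": {"motion": "125 0 0.36 -0.4 0 0 -0.05;125 0 0 -0.4 0 0 0;125 0 0 -0.4 0 0 0;125 0 0 -0.4 0 0 0;125 0 0 -0.4 0 0 0;125 0 0 0 0 0 0"}}

```text
time_s: 3.05
eef_pos: [0.4239, -0.2893, 0.0749]
orientation: [-0.04, -3.141, 0.014]
contact_force: [0.2, 0.9, 1.0]
finger_gap: 0.0437
```

Call:
{"name": "step_arm", "arguments": {"motion": "125 -0.03 -0.14 -0.28 0 0 -0.05;125 0 0 0 0 0 0;125 0 0 0 0 0 0"}}

```text
time_s: 3.35
eef_pos: [0.4238, -0.2965, 0.0631]
orientation: [0.045, 3.139, -0.018]
contact_force: [-0.4, 0.8, 0.5]
finger_gap: 0.0435
```

Run:
```python
from h import *
s=read_state(); print(s['eef_pos'],s['orientation'],s['finger_gap'])
im=viewer.read_camera('side')[:,:,::-1].copy(); crop(im,220,260,140,120,5,'pics/s2c.png')
```

```text
[ 0.42375732 -0.29651434  0.06308196] [ 0.0452889   3.13921006 -0.01800249] 0.0434967041458494
```

View pics/s2c.png

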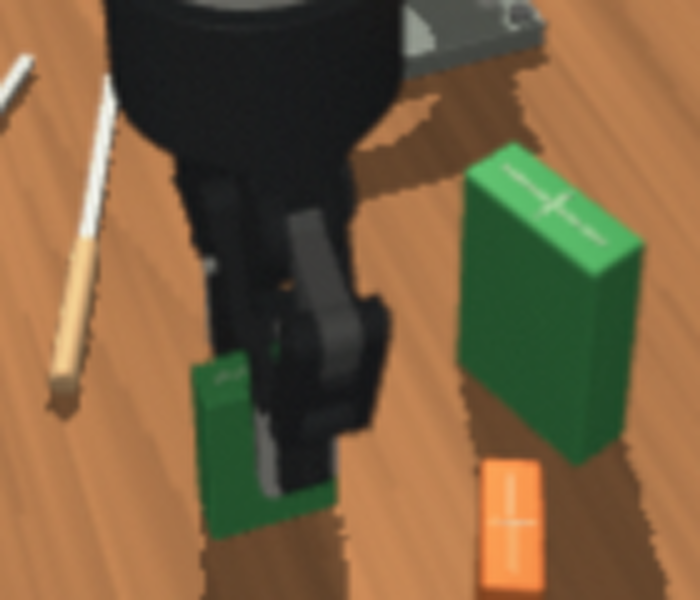

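Run:
```python
from h import *
for X in [(.4128,-.318,.04),(.4348,-.318,.04),(.4018,-.304,.0),(.4418,-.304,0)]:
    print(X,((proj('side',X)[0]-[220,260]+.5)*5).round())
```

```text
(0.4128, -0.318, 0.04) [259. 483.]
(0.4348, -0.318, 0.04) [334. 460.]
(0.4018, -0.304, 0.0) [212. 545.]
(0.4418, -0.304, 0) [340. 506.]
```

Call:
{"name": "step_arm", "arguments": {"motion": "255 -0.03 0 0 0 0 0;255 0 0 0 0 0 0;255 0 0 0 0 0 0;255 0 0 0 0 0 0;255 0 0 0 0 0 0;255 0 0 0 0 0 0", "newtons": 30}}

```text
time_s: 4.0
eef_pos: [0.4226, -0.2973, 0.0647]
orientation: [0.046, 3.138, -0.02]
contact_force: [0.2, 1.6, -0.6]
finger_gap: 0.0155
```

Call:
{"name": "step_arm", "arguments": {"motion": "255 0 0 0.3 0.05 0 0;255 0 0 0.6 0.05 0 0;255 0 0 0.6 0.03 0 0;255 0 0 0.6 0 0 0;255 0 0 0.4 0 0 0;255 0 0 0 0 0 0;255 0.1 0.4 0 0 0 0.04;255 0.1 0.8 0 0 0 0.04;255 0.2 0.8 0 0 0 0.05;255 0.2 0.8 0 0 0 0.05;255 0.3 0.8 0 0 0 0.05;255 0.3 0.8 0 0 0 0.04;255 0.3 0.8 0 0 0 0.03;255 0.3 0.8 0 0 0 0;255 0.2 0.6 0 0 0 0;255 0 0.3 0 0 0 0;255 0 0 0 0 0 0"}}

```text
time_s: 5.7
eef_pos: [0.5187, 0.0641, 0.1786]
orientation: [-0.002, -3.132, -0.011]
contact_force: [-0.7, 0.1, -1.1]
finger_gap: 0.0152
```

```bash
cat > st.py <<'E'
from h import *
from scipy.spatial.transform import Rotation as Ro
def st():
    s=read_state(); R=Ro.from_rotvec(s['orientation']).as_matrix()
    print('t',s['time_s'],'pos',s['eef_pos'].round(4),'yaw',np.arctan2(-R[0,1],R[1,1]).round(4),'toolz',R[:,2].round(4),'F',s['contact_force'].round(2),'M',s['moment'].round(3),'gap',round(s['finger_gap'],4),'j6',s['joints'][5].round(3))
E
python3 -c "
from st import *
st()
im=viewer.read_camera('side')[:,:,::-1].copy(); cv2.imwrite('pics/s3.png',im)
im=viewer.read_camera('top')[:,:,::-1].copy(); cv2.imwrite('pics/t3.png',im)"
```

```text
t 5.7 pos [0.5187 0.0641 0.1786] yaw -0.0012 toolz [-0.0093  0.0067 -0.9999] F [-0.66  0.12 -1.12] M [-0.    -0.004 -0.016] gap 0.0152 j6 -0.129
```

View pics/s3.png

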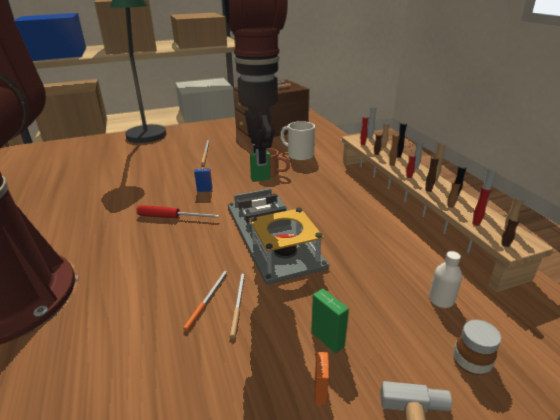

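Call:
{"name": "step_arm", "arguments": {"motion": "255 0.12 0.55 -0.3 -0.06 -0.09 0;255 0 0 -0.4 0 0 0;255 0 0 -0.4 0 0 0;255 0 0 0 0 0 0;255 0 0 0 0 0 0"}}

```text
time_s: 6.3
eef_pos: [0.5251, 0.0849, 0.1215]
orientation: [0.016, 3.141, -0.002]
contact_force: [0.5, -0.3, -0.2]
finger_gap: 0.0155
```

```bash
python3 -c "
from st import *
st()"
```

```text
t 6.3 pos [0.5251 0.0849 0.1215] yaw -0.01 toolz [ 7.0e-04 -1.5e-03 -1.0e+00] F [ 0.47 -0.27 -0.23] M [-0.012 -0.02  -0.029] gap 0.0155 j6 -0.075
```

Call:
{"name": "step_arm", "arguments": {"motion": "255 0 0.15 0 0 0 0.1;255 0 0 0 0 0 0;255 0 0 0 0 0 0"}}

```text
time_s: 6.6
eef_pos: [0.5263, 0.0916, 0.124]
orientation: [0.002, 3.138, -0.003]
contact_force: [0.5, -0.2, -0.9]
finger_gap: 0.0153
```

Run:
```python
from st import *
st()
im=viewer.read_camera('side')[:,:,::-1].copy(); cv2.imwrite('pics/s4.png',im);crop(im,215,150,100,90,6,'pics/s4c.png')
im=viewer.read_camera('top')[:,:,::-1].copy(); cv2.imwrite('pics/t4.png',im);crop(im,180,160,100,80,6,'pics/t4c.png')
```

```text
t 6.6 pos [0.5263 0.0916 0.124 ] yaw -0.0012 toolz [ 0.0035 -0.0018 -1.    ] F [ 0.55 -0.23 -0.94] M [-0.047 -0.004  0.004] gap 0.0153 j6 -0.071
```

View pics/s4c.png

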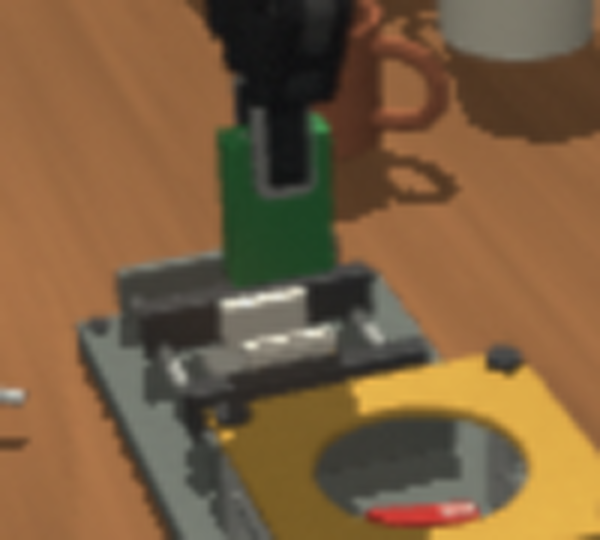

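View pics/t4c.png

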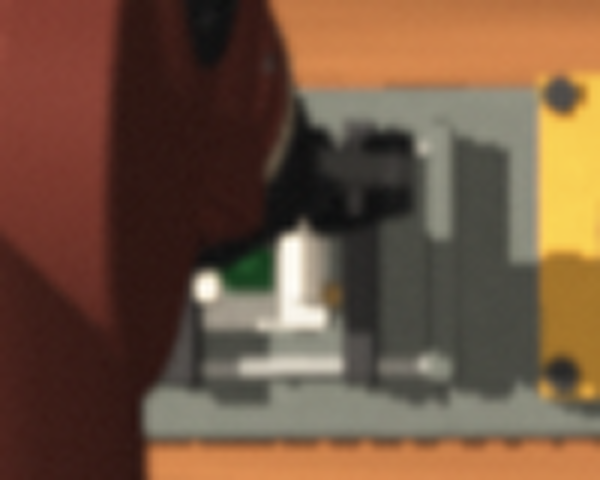

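Run:
```python
from st import *
for X in [(.5056,.0836,.0593),(.5456,.0836,.0593),(.505,.1085,.038),(.545,.1085,.038)]:
    print(X,((proj('side',X)[0]-[215,150]+.5)*6).round())
```

```text
(0.5056, 0.0836, 0.0593) [234. 293.]
(0.5456, 0.0836, 0.0593) [335. 274.]
(0.505, 0.1085, 0.038) [217. 311.]
(0.545, 0.1085, 0.038) [315. 293.]
```

Call:
{"name": "step_arm", "arguments": {"motion": "255 -0.02 0.02 -0.3 0 0 0;255 0 0 -0.25 0 0 0;255 0 0 -0.1 0 0 0;255 0 0 0 0 0 0;255 0 0 0 0 0 0"}}

```text
time_s: 7.2
eef_pos: [0.5244, 0.0928, 0.0875]
orientation: [0.002, 3.14, -0.003]
contact_force: [-0.5, -0.0, -1.4]
finger_gap: 0.0155
```

Run:
```python
from st import *
st()
```

```text
t 7.2 pos [0.5244 0.0928 0.0875] yaw -0.0011 toolz [ 0.002  -0.0017 -1.    ] F [-0.45 -0.04 -1.37] M [-0.065  0.003  0.017] gap 0.0155 j6 -0.069
```

Call:
{"name": "step_arm", "arguments": {"motion": "255 0.02 0 -0.08 0 0 0;255 0 0 -0.04 0 0 0;255 0 0 0 0 0 0;255 0 0 0 0 0 0"}}

```text
time_s: 7.6
eef_pos: [0.526, 0.0927, 0.0817]
orientation: [0.002, 3.139, -0.003]
contact_force: [0.3, 0.4, -0.7]
finger_gap: 0.0153
```

Run:
```python
from st import *
st()
im=viewer.read_camera('side')[:,:,::-1].copy(); cv2.imwrite('pics/s5.png',im);crop(im,215,150,100,90,6,'pics/s5c.png')
```

```text
t 7.6 pos [0.526  0.0927 0.0817] yaw -0.0011 toolz [ 0.003  -0.0018 -1.    ] F [ 0.32  0.42 -0.73] M [ 0.062  0.038 -0.001] gap 0.0153 j6 -0.069
```

View pics/s5c.png

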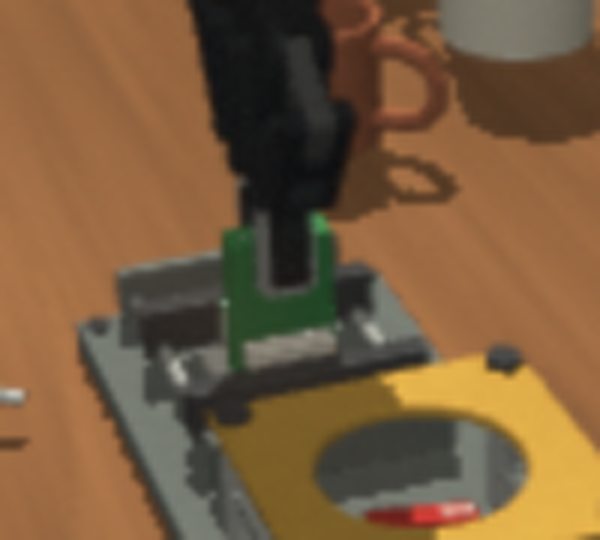

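Wax is between the jaws, in front of the back pad and behind the sprung pad. I'll lower it to contact.

Call:
{"name": "step_arm", "arguments": {"motion": "255 -0.02 0 -0.02 0 0 0;255 0 0 -0.02 0 0 0;255 0 0 -0.02 0 0 0;255 0 0 0 0 0 0"}}

```text
time_s: 8.05
eef_pos: [0.5254, 0.0927, 0.0805]
orientation: [0.001, 3.137, -0.003]
contact_force: [0.1, -0.4, -0.4]
finger_gap: 0.0154
```

Run:
```python
from st import *
st()
```

```text
t 8.05 pos [0.5254 0.0927 0.0805] yaw -0.0009 toolz [ 0.0047 -0.002  -1.    ] F [ 0.07 -0.35 -0.39] M [ 0.019 -0.023  0.041] gap 0.0154 j6 -0.069
```

Call:
{"name": "step_arm", "arguments": {"motion": "255 0 0 -0.03 0 0 0;255 0 0 -0.03 0 0 0;255 0 0 0 0 0 0"}}

```text
time_s: 8.35
eef_pos: [0.5261, 0.0928, 0.0805]
orientation: [0.001, 3.135, -0.004]
contact_force: [0.5, -0.9, -0.6]
finger_gap: 0.0155
```

Run:
```python
from st import *
st()
```

```text
t 8.35 pos [0.5261 0.0928 0.0805] yaw -0.0007 toolz [ 0.0067 -0.0023 -1.    ] F [ 0.49 -0.85 -0.59] M [ 0.006  0.042 -0.031] gap 0.0155 j6 -0.069
```

Call:
{"name": "step_arm", "arguments": {"motion": "255 0 0 -0.06 0 -0.06 0;255 0 0 0 0 0 0"}}

```text
time_s: 8.55
eef_pos: [0.5274, 0.093, 0.0804]
orientation: [0.0, 3.125, -0.003]
contact_force: [0.5, 0.8, -0.5]
finger_gap: 0.0152
```

Run:
```python
from st import *
st()
```

```text
t 8.55 pos [0.5274 0.093  0.0804] yaw -0.0003 toolz [ 0.0164 -0.002  -0.9999] F [ 0.51  0.8  -0.47] M [-0.031  0.053  0.008] gap 0.0152 j6 -0.069
```

Call:
{"name": "step_arm", "arguments": {"motion": "255 -0.03 0 0.01 0 0.16 0;255 0 0 0 0 0 0"}}

```text
time_s: 8.75
eef_pos: [0.5258, 0.093, 0.0806]
orientation: [-0.001, -3.141, 0.003]
contact_force: [-0.4, -0.0, -0.9]
finger_gap: 0.0149
```

Run:
```python
from st import *
st()
```

```text
t 8.75 pos [0.5258 0.093  0.0806] yaw -0.0003 toolz [-5.0e-04 -1.9e-03 -1.0e+00] F [-0.4  -0.   -0.92] M [ 0.021 -0.038 -0.04 ] gap 0.0149 j6 -0.069
```

Call:
{"name": "step_arm", "arguments": {"motion": "180 0 0 0 0 0 0;180 0 0 0 0 0 0;130 0 0 0 0 0 0;130 0 0 0 0 0 0;130 0 0 0 0 0 0;130 0 0 0.3 0 0 0;130 0 0 0.5 0 0 0;130 0 0 0.8 0 0 0;130 0 0 0.8 0 0 0;130 0 -0.4 0.2 0 0 0;190 0 -0.8 0 0 0 -0.4;190 0 -0.8 0 0 0 -0.6;190 0 -0.8 0 0 0 -0.8;190 0 -0.4 0 0 0 -0.6;190 0 0 0 0 0 0;190 0 0 0 0 0 0"}}

```text
time_s: 10.35
eef_pos: [0.5241, -0.0723, 0.2279]
orientation: [0.385, 3.11, -0.007]
contact_force: [0.3, 1.6, 0.3]
finger_gap: 0.0223
```

Run:
```python
from st import *
st()
im=viewer.read_camera('side')[:,:,::-1].copy(); cv2.imwrite('pics/s6.png',im);crop(im,215,150,120,100,6,'pics/s6c.png')
im=viewer.read_camera('top')[:,:,::-1].copy(); cv2.imwrite('pics/t6.png',im);crop(im,180,160,160,90,5,'pics/t6c.png')
```

```text
t 10.35 pos [ 0.5241 -0.0723  0.2279] yaw -0.2463 toolz [ 0.0073 -0.0055 -1.    ] F [0.29 1.61 0.26] M [ 0.001 -0.001  0.006] gap 0.0223 j6 -0.137
```

View pics/s6c.png

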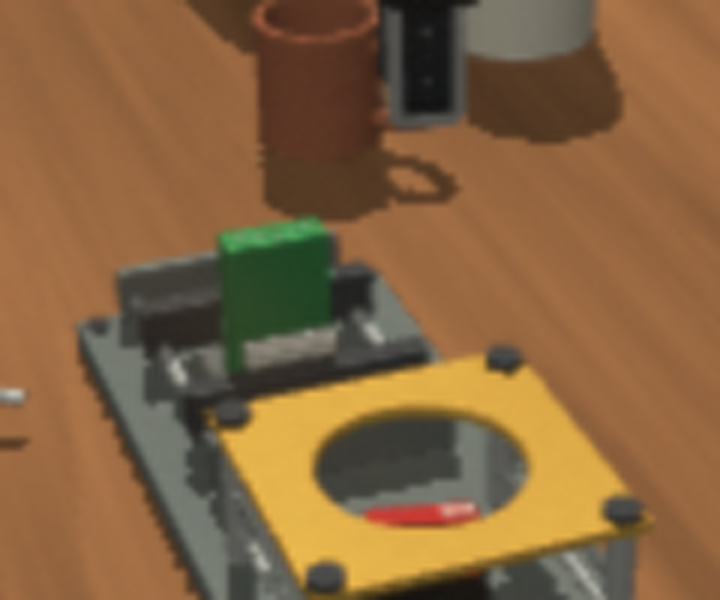

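View pics/t6c.png

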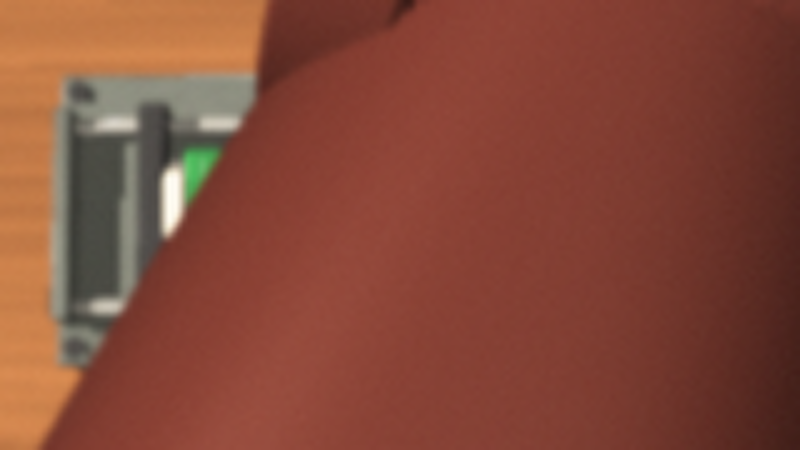

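Call:
{"name": "step_arm", "arguments": {"motion": "190 0.04 0.13 -0.4 -0.05 0.07 -0.1;190 0 0 -0.6 0 0 0;190 0 0 -0.4 0 0 0;190 0 0 0 0 0 0;190 0 0 0 0 0 0"}}

```text
time_s: 10.95
eef_pos: [0.5267, -0.0593, 0.158]
orientation: [0.382, 3.115, -0.016]
contact_force: [-0.5, -0.2, 0.4]
finger_gap: 0.022
```

Run:
```python
from st import *
st(); print(read_state()['joints'].round(3))
```

```text
t 10.95 pos [ 0.5267 -0.0593  0.158 ] yaw -0.2443 toolz [ 0.0024 -0.0107 -0.9999] F [-0.47 -0.18  0.37] M [ 0.025 -0.003 -0.001] gap 0.022 j6 -0.11
[-0.354 -0.111 -0.296  1.38  -0.009 -0.11 ]
```

Call:
{"name": "step_arm", "arguments": {"motion": "190 -0.01 -0.12 -0.3 0.1 0.02 -0.12;190 0 0 -0.3 0 0 0;190 0 0 0 0 0 0;190 0 0 0 0 0 0"}}

```text
time_s: 11.35
eef_pos: [0.5274, -0.0657, 0.1281]
orientation: [0.401, 3.113, -0.001]
contact_force: [0.4, 0.0, -0.6]
finger_gap: 0.0218
```

Run:
```python
from st import *
st()
im=viewer.read_camera('side')[:,:,::-1].copy(); crop(im,225,150,120,100,6,'pics/s7c.png')
im=viewer.read_camera('top')[:,:,::-1].copy(); crop(im,180,160,160,90,5,'pics/t7c.png')
```

```text
t 11.35 pos [ 0.5274 -0.0657  0.1281] yaw -0.2559 toolz [ 3.1e-03 -9.0e-04 -1.0e+00] F [ 0.41  0.03 -0.65] M [-0.018  0.056 -0.   ] gap 0.0218 j6 -0.114
```

View pics/s7c.png

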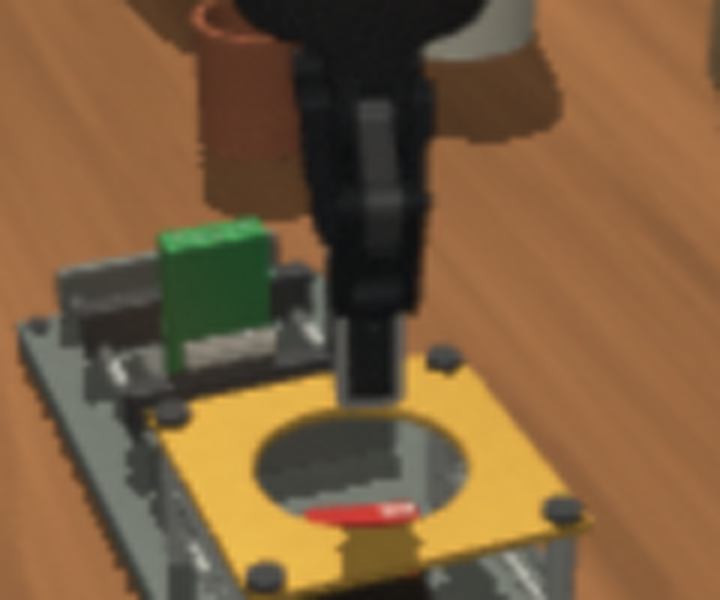

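Call:
{"name": "step_arm", "arguments": {"motion": "190 -0.02 0 -0.4 0 0 0;190 0 0 -0.4 0 0 0;190 0 0 -0.2 0 0 0;190 0 0 0 0 0 0"}}

```text
time_s: 11.85
eef_pos: [0.528, -0.0662, 0.0796]
orientation: [0.4, 3.108, -0.003]
contact_force: [-0.2, 0.2, -0.2]
finger_gap: 0.0215
```

Run:
```python
from st import *
st()
```

```text
t 11.85 pos [ 0.528  -0.0662  0.0796] yaw -0.2558 toolz [ 0.0074 -0.0026 -1.    ] F [-0.24  0.24 -0.19] M [0.004 0.049 0.068] gap 0.0215 j6 -0.115
```

Call:
{"name": "step_arm", "arguments": {"motion": "190 -0.04 0.01 -0.15 0.03 0.07 0;190 0 0 -0.2 0 0 0;190 0 0 -0.05 0 0 0;190 0 0 0 0 0 0"}}

```text
time_s: 12.25
eef_pos: [0.527, -0.0661, 0.0603]
orientation: [0.4, 3.114, 0.0]
contact_force: [-0.2, 0.1, 0.1]
finger_gap: 0.0221
```

Run:
```python
from st import *
st()
```

```text
t 12.25 pos [ 0.527  -0.0661  0.0603] yaw -0.2557 toolz [ 2.1e-03 -3.0e-04 -1.0e+00] F [-0.17  0.09  0.12] M [ 0.036 -0.001 -0.029] gap 0.0221 j6 -0.116
```

Call:
{"name": "step_arm", "arguments": {"motion": "190 -0.02 0.01 -0.08 0 0 0;190 0 0 0 0 0 0;255 0 0 0 0 0 0;255 0 0 0 0 0 0;255 0 0 0 0 0 0;255 0 0 0 0 0 0", "newtons": 40}}

```text
time_s: 12.85
eef_pos: [0.5267, -0.0648, 0.0569]
orientation: [0.399, 3.112, 0.003]
contact_force: [-0.1, 1.1, -1.3]
finger_gap: 0.011
```

Run:
```python
from st import *
st()
```

```text
t 12.85 pos [ 0.5267 -0.0648  0.0569] yaw -0.2548 toolz [ 0.0042  0.0012 -1.    ] F [-0.06  1.06 -1.3 ] M [ 0.001 -0.038 -0.031] gap 0.011 j6 -0.116
```

Call:
{"name": "step_arm", "arguments": {"motion": "255 0 0 0 0 0 -0.5;255 0 0 0 0 0 -0.5;255 0 0 0 0 0 -0.5;255 0 0 0 0 0 -0.5"}}

```text
time_s: 13.25
eef_pos: [0.5266, -0.0649, 0.0569]
orientation: [0.717, 3.055, 0.002]
contact_force: [0.7, -0.1, -0.8]
finger_gap: 0.0111
```

Run:
```python
from st import *
st()
```

```text
t 13.25 pos [ 0.5266 -0.0649  0.0569] yaw -0.4612 toolz [ 4.1e-03  1.0e-04 -1.0e+00] F [ 0.71 -0.05 -0.75] M [-0.028  0.026  0.085] gap 0.0111 j6 0.091
```

Call:
{"name": "step_arm", "arguments": {"motion": "255 0 0 0 0 0 -0.5;255 0 0 0 0 0 -0.5;255 0 0 0 0 0 -0.5;255 0 0 0 0 0 -0.5"}}

```text
time_s: 13.65
eef_pos: [0.5265, -0.065, 0.0569]
orientation: [1.031, 2.964, 0.001]
contact_force: [0.7, 0.1, -1.7]
finger_gap: 0.0111
```

Run:
```python
from st import *
st()
```

```text
t 13.65 pos [ 0.5265 -0.065   0.0569] yaw -0.6696 toolz [ 3.8e-03 -7.0e-04 -1.0e+00] F [ 0.69  0.09 -1.72] M [0.034 0.078 0.086] gap 0.0111 j6 0.3
```

Call:
{"name": "step_arm", "arguments": {"motion": "255 0 0 0 0 0 -0.5;255 0 0 0 0 0 -0.5;255 0 0 0 0 0 -0.5;255 0 0 0 0 0 -0.5;255 0 0 0 0 0 -0.5;255 0 0 0 0 0 -0.5"}}

```text
time_s: 14.25
eef_pos: [0.5264, -0.065, 0.0569]
orientation: [1.48, 2.767, -0.0]
contact_force: [0.5, 0.9, -0.8]
finger_gap: 0.011
```

Run:
```python
from st import *
st()
```

```text
t 14.25 pos [ 0.5264 -0.065   0.0569] yaw -0.9822 toolz [ 0.0031 -0.0018 -1.    ] F [ 0.53  0.89 -0.84] M [0.065 0.016 0.077] gap 0.011 j6 0.613
```

Call:
{"name": "step_arm", "arguments": {"motion": "255 0 0 0 0 0 -0.5;255 0 0 0 0 0 -0.5;255 0 0 0 0 0 -0.5;255 0 0 0 0 0 -0.5;255 0 0 0 0 0 -0.5"}}

```text
time_s: 14.75
eef_pos: [0.5263, -0.0651, 0.0569]
orientation: [1.827, 2.552, -0.001]
contact_force: [0.1, -0.2, -1.1]
finger_gap: 0.0108
```

Run:
```python
from st import *
st()
```

```text
t 14.75 pos [ 0.5263 -0.0651  0.0569] yaw -1.2429 toolz [ 0.0023 -0.0023 -1.    ] F [ 0.09 -0.24 -1.1 ] M [0.075 0.06  0.062] gap 0.0108 j6 0.874
```

Call:
{"name": "step_arm", "arguments": {"motion": "255 0 0 0 0 0 0;190 0 0 0 0 0 0;190 0 0 0 0 0 0;190 0 0 0 0 0 0;255 0 0 0 0 0 0;255 0 0 0 0 0 0;255 0 0 0 0 0 0;255 0 0 0 0 0 0"}}

```text
time_s: 15.55
eef_pos: [0.5266, -0.0655, 0.0575]
orientation: [1.823, 2.554, -0.001]
contact_force: [-0.1, 0.4, -0.0]
finger_gap: 0.0108
```

Run:
```python
from st import *
st()
```

```text
t 15.55 pos [ 0.5266 -0.0655  0.0575] yaw -1.24 toolz [ 0.0029 -0.0028 -1.    ] F [-0.09  0.44 -0.04] M [ 0.003  0.091 -0.046] gap 0.0108 j6 0.87
```

Call:
{"name": "step_arm", "arguments": {"motion": "255 0 0 0 0 0 -0.4;255 0 0 0 0 0 -0.4;255 0 0 0 0 0 -0.4;255 0 0 0 0 0 -0.4"}}

```text
time_s: 15.95
eef_pos: [0.5264, -0.0655, 0.0575]
orientation: [2.027, 2.396, -0.002]
contact_force: [0.1, 0.9, -0.7]
finger_gap: 0.0111
```

Run:
```python
from st import *
st()
```

```text
t 15.95 pos [ 0.5264 -0.0655  0.0575] yaw -1.4043 toolz [ 0.002  -0.0034 -1.    ] F [ 0.08  0.91 -0.67] M [0.031 0.133 0.142] gap 0.0111 j6 1.035
```

Call:
{"name": "step_arm", "arguments": {"motion": "255 0 0 0 0 0 -0.4;255 0 0 0 0 0 -0.4"}}

```text
time_s: 16.15
eef_pos: [0.5264, -0.0655, 0.0575]
orientation: [2.124, 2.31, -0.003]
contact_force: [-0.2, 0.5, 0.5]
finger_gap: 0.0112
```

Run:
```python
from st import *
st()
```

```text
t 16.15 pos [ 0.5264 -0.0655  0.0575] yaw -1.4872 toolz [ 0.0016 -0.0037 -1.    ] F [-0.23  0.52  0.49] M [0.021 0.114 0.097] gap 0.0112 j6 1.118
```

Call:
{"name": "step_arm", "arguments": {"motion": "255 0 0 0 0 0 -0.4;255 0 0 0 0 0 -0.4"}}

```text
time_s: 16.35
eef_pos: [0.5263, -0.0655, 0.0575]
orientation: [2.218, 2.22, -0.003]
contact_force: [-1.3, 0.1, 0.4]
finger_gap: 0.0114
```

Run:
```python
from st import *
st()
```

```text
t 16.35 pos [ 0.5263 -0.0655  0.0575] yaw -1.5702 toolz [ 0.0011 -0.0039 -1.    ] F [-1.35  0.12  0.43] M [-0.012  0.044  0.05 ] gap 0.0114 j6 1.201
```

Call:
{"name": "step_arm", "arguments": {"motion": "255 0 0 0 0 0 -0.4;255 0 0 0 0 0 -0.4"}}

```text
time_s: 16.55
eef_pos: [0.5262, -0.0655, 0.0575]
orientation: [2.308, 2.126, -0.004]
contact_force: [-0.7, 0.3, 1.1]
finger_gap: 0.0111
```

Run:
```python
from st import *
st()
```

```text
t 16.55 pos [ 0.5262 -0.0655  0.0575] yaw -1.6531 toolz [ 6.0e-04 -4.1e-03 -1.0e+00] F [-0.7   0.26  1.05] M [0.026 0.113 0.089] gap 0.0111 j6 1.284
```

Call:
{"name": "step_arm", "arguments": {"motion": "255 0 0 0 0 0 -0.4;255 0 0 0 0 0 -0.4"}}

```text
time_s: 16.75
eef_pos: [0.5261, -0.0654, 0.0575]
orientation: [2.395, 2.029, -0.004]
contact_force: [-0.2, 0.2, 0.5]
finger_gap: 0.0113
```

Run:
```python
from st import *
st()
```

```text
t 16.75 pos [ 0.5261 -0.0654  0.0575] yaw -1.736 toolz [-0.     -0.0041 -1.    ] F [-0.22  0.15  0.51] M [0.028 0.067 0.079] gap 0.0113 j6 1.367
```

Call:
{"name": "step_arm", "arguments": {"motion": "255 0 0 0 0 0 -0.4;255 0 0 0 0 0 -0.4"}}

```text
time_s: 16.95
eef_pos: [0.5261, -0.0654, 0.0575]
orientation: [2.477, 1.928, -0.005]
contact_force: [-0.7, -0.1, -0.2]
finger_gap: 0.0108
```

Run:
```python
from st import *
st()
```

```text
t 16.95 pos [ 0.5261 -0.0654  0.0575] yaw -1.819 toolz [-5.0e-04 -4.2e-03 -1.0e+00] F [-0.66 -0.12 -0.22] M [0.026 0.041 0.114] gap 0.0108 j6 1.45
```

Call:
{"name": "step_arm", "arguments": {"motion": "255 0 0 0 0 0 -0.4;255 0 0 0 0 0 -0.4"}}

```text
time_s: 17.15
eef_pos: [0.526, -0.0654, 0.0575]
orientation: [2.555, 1.823, -0.005]
contact_force: [-0.6, -0.6, -0.0]
finger_gap: 0.0111
```

Run:
```python
from st import *
st()
im=viewer.read_camera('side')[:,:,::-1].copy(); crop(im,225,170,70,60,10,'pics/s8c.png')
st()
```

```text
t 17.15 pos [ 0.526  -0.0654  0.0575] yaw -1.9018 toolz [-0.001  -0.0042 -1.    ] F [-0.64 -0.58 -0.01] M [0.002 0.055 0.065] gap 0.0111 j6 1.533
t 17.2 pos [ 0.526  -0.0654  0.0575] yaw -1.9043 toolz [-0.0011 -0.0042 -1.    ] F [-1.14  0.26 -0.27] M [0.049 0.1   0.002] gap 0.0113 j6 1.536
```

View pics/s8c.png

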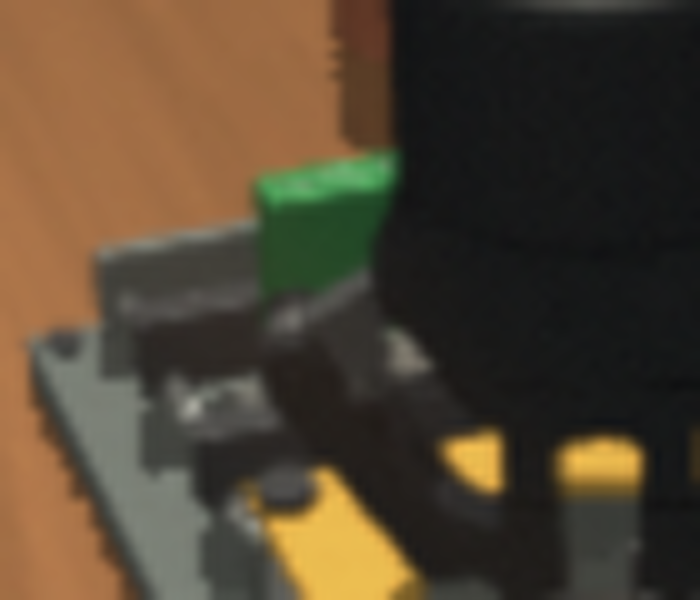

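Call:
{"name": "step_arm", "arguments": {"motion": "255 0 0 0 0 0 -0.4;255 0 0 0 0 0 -0.4"}}

```text
time_s: 17.4
eef_pos: [0.526, -0.0654, 0.0575]
orientation: [2.628, 1.716, -0.005]
contact_force: [-0.3, 0.2, 0.6]
finger_gap: 0.0112
```

Run:
```python
from st import *
st()
```

```text
t 17.4 pos [ 0.526  -0.0654  0.0575] yaw -1.9845 toolz [-0.0015 -0.0041 -1.    ] F [-0.33  0.16  0.59] M [0.025 0.094 0.1  ] gap 0.0112 j6 1.616
```

Call:
{"name": "step_arm", "arguments": {"motion": "255 0 0 0 0 0 -0.4;255 0 0 0 0 0 -0.4"}}

```text
time_s: 17.6
eef_pos: [0.5259, -0.0654, 0.0575]
orientation: [2.696, 1.609, -0.006]
contact_force: [-0.2, 1.3, 0.6]
finger_gap: 0.0111
```

Run:
```python
from st import *
st()
```

```text
t 17.6 pos [ 0.5259 -0.0654  0.0575] yaw -2.0657 toolz [-0.002 -0.004 -1.   ] F [-0.22  1.26  0.56] M [0.042 0.11  0.068] gap 0.0111 j6 1.697
```

Call:
{"name": "step_arm", "arguments": {"motion": "255 0 0 0 0 0 -0.4;255 0 0 0 0 0 -0.4"}}

```text
time_s: 17.8
eef_pos: [0.5258, -0.0653, 0.0575]
orientation: [2.759, 1.498, -0.006]
contact_force: [-0.9, 0.5, -0.3]
finger_gap: 0.0108
```

Run:
```python
from st import *
st()
```

```text
t 17.8 pos [ 0.5258 -0.0653  0.0575] yaw -2.1466 toolz [-0.0025 -0.0038 -1.    ] F [-0.86  0.52 -0.25] M [0.042 0.093 0.141] gap 0.0108 j6 1.778
```

Call:
{"name": "step_arm", "arguments": {"motion": "255 0 0 0 0 0 -0.4"}}

```text
time_s: 17.9
eef_pos: [0.5258, -0.0653, 0.0575]
orientation: [2.789, 1.442, -0.006]
contact_force: [-0.4, -0.2, 0.0]
finger_gap: 0.011
```

Run:
```python
from st import *
st()
```

```text
t 17.9 pos [ 0.5258 -0.0653  0.0575] yaw -2.1872 toolz [-0.0027 -0.0037 -1.    ] F [-0.4  -0.18  0.04] M [-0.007  0.114  0.142] gap 0.011 j6 1.819
```

Call:
{"name": "step_arm", "arguments": {"motion": "255 0 0 0 0 0 -0.4"}}

```text
time_s: 18.0
eef_pos: [0.5257, -0.0653, 0.0575]
orientation: [2.817, 1.385, -0.007]
contact_force: [-0.3, 0.3, 0.3]
finger_gap: 0.0114
```

Run:
```python
from st import *
st()
```

```text
t 18.0 pos [ 0.5257 -0.0653  0.0575] yaw -2.2276 toolz [-0.0029 -0.0036 -1.    ] F [-0.3   0.35  0.28] M [0.046 0.07  0.159] gap 0.0114 j6 1.859
```

Call:
{"name": "step_arm", "arguments": {"motion": "255 0 0 0 0 0 -0.4"}}

```text
time_s: 18.1
eef_pos: [0.5257, -0.0653, 0.0575]
orientation: [2.845, 1.328, -0.007]
contact_force: [0.1, -0.6, 0.3]
finger_gap: 0.0113
```

Run:
```python
from st import *
st()
```

```text
t 18.1 pos [ 0.5257 -0.0653  0.0575] yaw -2.2681 toolz [-0.0031 -0.0035 -1.    ] F [ 0.09 -0.6   0.31] M [0.046 0.092 0.181] gap 0.0113 j6 1.9
```

Call:
{"name": "step_arm", "arguments": {"motion": "255 0 0 0 0 0 -0.4"}}

```text
time_s: 18.2
eef_pos: [0.5257, -0.0652, 0.0575]
orientation: [2.871, 1.27, -0.007]
contact_force: [-0.6, 0.0, -0.0]
finger_gap: 0.0112
```

Run:
```python
from st import *
st()
```

```text
t 18.2 pos [ 0.5257 -0.0652  0.0575] yaw -2.3085 toolz [-0.0033 -0.0034 -1.    ] F [-0.63  0.01 -0.  ] M [0.072 0.106 0.145] gap 0.0112 j6 1.94
```

Call:
{"name": "step_arm", "arguments": {"motion": "255 0 0 0 0 0 -0.4"}}

```text
time_s: 18.3
eef_pos: [0.5257, -0.0652, 0.0575]
orientation: [2.897, 1.212, -0.007]
contact_force: [-0.3, 0.4, 1.0]
finger_gap: 0.0111
```

Run:
```python
from st import *
st()
```

```text
t 18.3 pos [ 0.5257 -0.0652  0.0575] yaw -2.3489 toolz [-0.0035 -0.0032 -1.    ] F [-0.35  0.37  1.05] M [0.023 0.126 0.179] gap 0.0111 j6 1.981
```

Call:
{"name": "step_arm", "arguments": {"motion": "255 0 0 0 0 0 -0.4"}}

```text
time_s: 18.4
eef_pos: [0.5257, -0.0652, 0.0575]
orientation: [2.921, 1.153, -0.007]
contact_force: [-1.4, -0.4, 0.1]
finger_gap: 0.0109
```

Run:
```python
from st import *
st()
```

```text
t 18.4 pos [ 0.5257 -0.0652  0.0575] yaw -2.3893 toolz [-0.0037 -0.0031 -1.    ] F [-1.36 -0.41  0.15] M [0.011 0.092 0.179] gap 0.0109 j6 2.021
```

Run:
```python
import numpy as np
y=np.array([.461,.67,.982,1.243,1.404,1.487,1.570,1.653,1.736,1.819,1.902,1.9845,2.0657,2.1466,2.1872,2.2276,2.2681,2.3085,2.3489,2.3893])
m=np.array([.085,.086,.077,.062,.142,.097,.05,.089,.079,.114,.065,.1,.068,.141,.142,.159,.181,.145,.179,.179])
for o in np.arange(1.85,2.3,.03):
    r=m-.234*np.clip(y-o,0,None); b=r.mean(); b2=.075
    print(round(o,2),'b',b.round(3),'sse',((r-b)**2).sum().round(5),'sse b=.075',((r-b2)**2).sum().round(5),'F',39*(2.3893-o))
```

```text
1.85 b 0.073 sse 0.01377 sse b=.075 0.01385 F 21.032699999999995
1.88 b 0.077 sse 0.01191 sse b=.075 0.01195 F 19.862699999999993
1.91 b 0.08 sse 0.01059 sse b=.075 0.01108 F 18.692699999999995
1.94 b 0.083 sse 0.0099 sse b=.075 0.01123 F 17.522699999999993
1.97 b 0.086 sse 0.0097 sse b=.075 0.01226 F 16.35269999999999
2.0 b 0.089 sse 0.0099 sse b=.075 0.01398 F 15.182699999999999
2.03 b 0.092 sse 0.0105 sse b=.075 0.01634 F 14.01269999999999
2.06 b 0.095 sse 0.01156 sse b=.075 0.01948 F 12.84269999999998
2.09 b 0.097 sse 0.0134 sse b=.075 0.02346 F 11.672699999999988
2.12 b 0.1 sse 0.01577 sse b=.075 0.02815 F 10.502699999999995
2.15 b 0.102 sse 0.01852 sse b=.075 0.03342 F 9.332699999999985
2.18 b 0.104 sse 0.02121 sse b=.075 0.0385 F 8.162699999999976
2.21 b 0.106 sse 0.02391 sse b=.075 0.04343 F 6.992699999999983
2.24 b 0.108 sse 0.02655 sse b=.075 0.04813 F 5.82269999999999
2.27 b 0.109 sse 0.02903 sse b=.075 0.05246 F 4.652699999999982
```

Call:
{"name": "step_arm", "arguments": {"motion": "255 0 0 0 0 0 0;255 0 0 0 0 0 0;190 0 0 0 0 0 0;190 0 0 0 0 0 0;190 0 0 0 0 0 0;190 0 0 0 0 0 0"}}

```text
time_s: 19.0
eef_pos: [0.5258, -0.0653, 0.0576]
orientation: [2.918, 1.16, -0.007]
contact_force: [0.2, 0.6, 1.0]
finger_gap: 0.0217
```

Run:
```python
from st import *
st()
```

```text
t 19.0 pos [ 0.5258 -0.0653  0.0576] yaw -2.3847 toolz [-0.0034 -0.0033 -1.    ] F [0.17 0.62 1.  ] M [-0.033  0.022  0.002] gap 0.0217 j6 2.016
```

Released. Now lifting straight out and moving away so the camera can see the knob.

Call:
{"name": "step_arm", "arguments": {"motion": "190 0 0 0.3 0 0 0;190 0 0 0.5 0 0 0;190 0 0 0.8 0 0 0;190 0 0 0.8 0 0 0;190 0 0 0.6 0 0 0;190 -0.2 -0.8 0 0 0 0;190 -0.2 -0.8 0 0 0 0;190 -0.2 -0.8 0 0 0 0;190 -0.2 -0.8 0 0 0 0;190 -0.2 -0.8 0 0 0 0;190 -0.2 -0.8 0 0 0 0;190 0 0 0 0 0 0;190 0 0 0 0 0 0"}}

```text
time_s: 20.3
eef_pos: [0.4614, -0.3135, 0.2303]
orientation: [2.904, 1.163, 0.004]
contact_force: [0.6, 0.6, -0.0]
finger_gap: 0.0217
```

Run:
```python
from st import *
st()
im=viewer.read_camera('side')[:,:,::-1].copy(); cv2.imwrite('pics/s9.png',im);crop(im,225,170,100,90,6,'pics/s9c.png')
im=viewer.read_camera('top')[:,:,::-1].copy(); cv2.imwrite('pics/t9.png',im);crop(im,180,160,160,90,5,'pics/t9c.png')
for n in(0,9):
  im=cv2.imread(f'pics/t{n}.png' if n else 'pics/top0.png'); r=im[180:220,283:312].astype(int)
  w=((r[:,:,2]>120)&(r[:,:,1]<150)&(r[:,:,0]<150)&(r[:,:,2]-r[:,:,1]>60))
  ys,xs=np.nonzero(w); P=np.array([plane('top',(x+283,y+180),.05)[:2]*1000 for x,y in zip(xs,ys)]); 
  d=P-P.mean(0); U=np.linalg.svd(d)[2][0]; print(len(P),P.mean(0).round(1),'bar yaw',np.arctan2(U[1],U[0]))
```

```text
t 20.3 pos [ 0.4614 -0.3135  0.2303] yaw -2.38 toolz [ 0.0073 -0.0118 -0.9999] F [ 0.62  0.6  -0.02] M [ 0.044  0.019 -0.028] gap 0.0217 j6 1.55
89 [525.3 -64.4] bar yaw 2.9057564104963216
96 [525.8 -64.6] bar yaw -2.301249435321586
```

View pics/s9c.png

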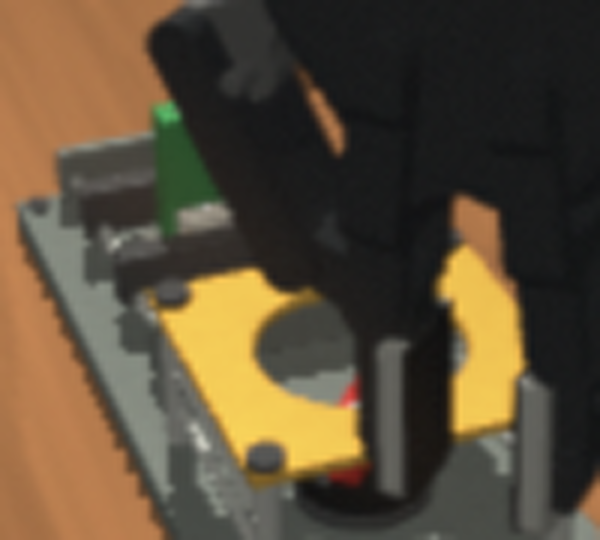

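View pics/t9c.png

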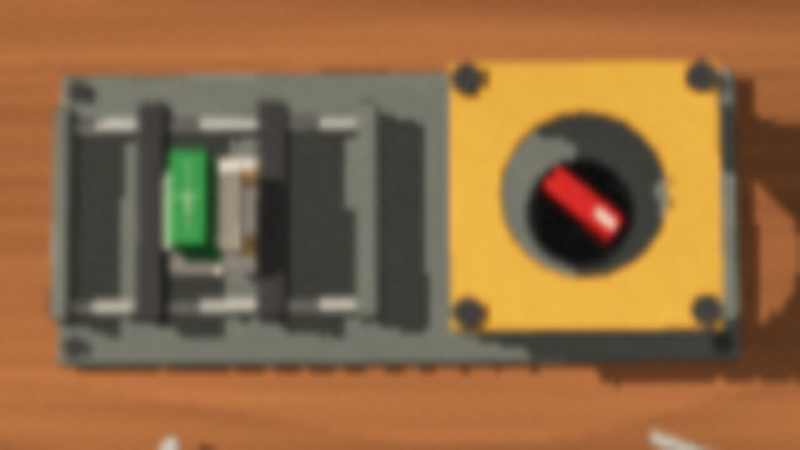

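Run:
```python
import cv2,numpy as np
a=cv2.imread('pics/top0.png')[185:222,208:246];b=cv2.imread('pics/t9.png')[185:222,208:246]
cv2.imwrite('pics/cmp.png',cv2.resize(np.hstack([a,b]),None,fx=10,fy=10,interpolation=cv2.INTER_CUBIC))
A=cv2.imread('pics/top0.png');B=cv2.imread('pics/t9.png')
for r in (195,198,203,207): print(r,A[r,222:242].sum(1)//3,B[r,216:236].sum(1)//3)
```

```text
195 [116 144 195 211 213 215 224 227 226 219 185 131  94  97  90  75  64  60
  59  53] [102 113 102  95  84  54  46  85 131 140 142 135 107 104  99  78  58  53
  54  55]
198 [116 117 136 172 192 211 223 228 228 221 178 117  83  62  59  64  61  59
  57  52] [116 131 118 104  87  55  46  82 124 138 140 134 113 116 113  80  46  34
  33  34]
203 [117 116 118 120 146 201 223 228 227 219 177 118  87  63  57  58  59  60
  57  52] [103 114 104  96  85  53  45  82 124 140 141 135 114 121 114  71  40  33
  34  33]
207 [117 118 118 119 147 204 226 229 227 218 173 108  77  77  73  63  60  59
  58  53] [ 94  95  94  90  78  49  51  92 129 143 146 144 107  94  83  57  38  34
  31  35]
```

View pics/cmp.png

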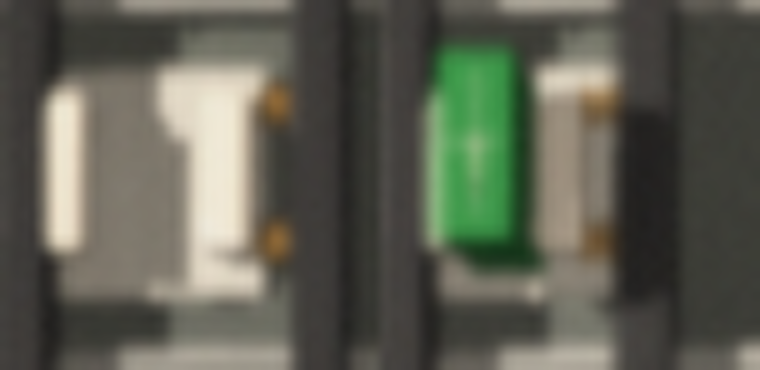

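View pics/t9.png

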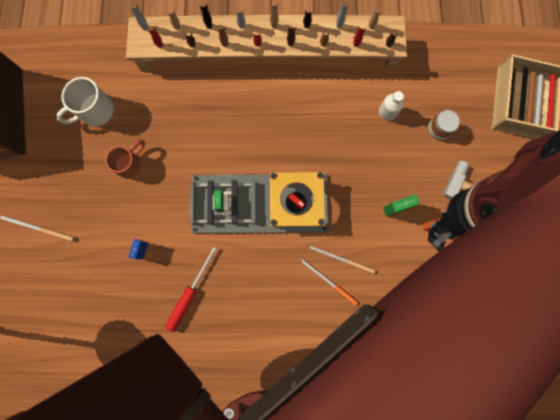

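The top view shows the wax upright and flat against the back jaw, with the spring gap visibly shortened and the knob sprung back a little. The blue wax at (138,249) and the cup at (122,159) haven't moved, and the hand is clear. Handing in.

Run:
```python
from workcell import finish_job
print(finish_job())
```

```text
the job is handed in; nothing more can be done
None
```

I stood the small green wax block in the nest and let go. I then turned the knob clockwise through the guard hole, by feel and in two grasps, let go and backed off. I handed the job in at about 20 s, and no verdict was reported.

**Squeeze:** The torque stayed flat at about 0.09 Nm while the jaw was free, then rose to about 0.18 Nm. The readings were noisy (about ±0.025 Nm). A fit puts the start of the squeeze near 1.97 rad and the force when I stopped at about 16 N, give or take 3 N. I had first assumed too steep a rise in torque with squeeze. The readings disagreed, so I corrected it before stopping.

**Last checks:**
- **Knob:** after release it sat about 0.07–0.09 rad back from where my hand stopped, which suggests it sprang back to about 12 N.
- **Springs:** they look about 1.8 mm shorter in the top view, which also gives about 12 N. At this picture resolution that is only a rough figure.
- **Wax:** it stands upright and square, against the back jaw.
- **Bystanders and guard:** the cup and the blue wax are where they started. I felt no load on the guard, and the hand is clear of everything.

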